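# Release the tab-locked dial of a control box and start it

## Robot

A 6-joint arm with a two-finger parallel gripper is mounted at the origin on the work surface. World frame = base frame: x ahead of the robot, y to its left, z up, the work surface at z = 0. Lengths are in m, angles in rad, forces in N, time in s.
With the tool pointing down it reaches from about 0.25 to 0.725 m from the base axis. Payload 9.7 kg.
Tool frame: the origin (TCP) lies midway between the tips of the shut fingers; the grasp point (between the pads) lies robot.grip_point_offset behind it (robot.grip_point_offset is the distance from the TCP to the grasp point, in m); z points along the fingers, y is the direction in which the jaws open and shut (so a half turn about z gives the same grasp; the last joint's range is limited). The gripper opens to 85 mm and grips with 20 to 120 N. Pads are 22 mm wide; open, the fingers measure 114 mm over their backs; the gripper's body (76 mm by 85 mm) begins 54 mm behind the grasp point. The pads swing forward as they close: fully open they stand 13 mm farther back than shut.
Start: joints at [-1.235, 0.087, 0.176, 1.66, 0, 1.571], TCP at [0.181, -0.519, 0.231] pointing down, gripper open.
Joint ranges: [-3.13, 3.13], [-0.85, 1.81], [-1.15, 1.24], [-2.2, 2.28], [-1.44, 1.52], [-3.14, 3.14]. Speed limits (rad/s): [2.22, 2.22, 2.57, 3.14, 3.14, 3.14].

## Interface

Orientations are given as [roll, pitch, yaw] about the fixed x, y, z axes, in that order (R = Rz(yaw) Ry(pitch) Rx(roll)).
In Python, from workcell import robot gives the robot as it stands.
- The arm moves only by the tool carry_out, never from a script. Its argument "motion" is a list of rows, each an object of numbers: "wx", "wy", "wz": the turn, a rotation vector about the tool's x, y, z in degrees; "dx", "dy", "dz": the shift along the tool's x, y, z in mm; "hand": the finger opening in mm, from 0 to 85.4. A call has 1 to 12 rows; each row is the pose to reach, as a shift and turn from the pose measured when the call began, along the tool's axes at that moment; what a row does not reach only later rows make up. A row lasts 1/8 s, in which the tool goes at most 62.5 mm and 10.7 degrees, less where a joint would pass 70% of its speed; a pose out of reach is approached as far as the arm can. A call with a gripper value outside its range is refused whole. The fingers move at their own pace and stop on an object; "grip_force" is the grip in N (left out, the last holds). Time passes only in rows, so rows that repeat a pose let the fingers close. It gives the time, the measured TCP pose, the force and the opening at its end, in the units of the state.
- robot.sense(): the state, without advancing time (a new reading comes with each control period).
- robot.get_image(name): name is "side" or "top" or "wrist"; returns (picture, depth): 384x512x3 uint8, red, green, blue; 384x512 float32, m along the optical axis (not along the pixel's ray), 0 where there is no reading.
- robot.camera_info(name): a dict with "fx", "fy", "cx", "cy" (pixels), "dist_coeffs" ([k1, k2, p1, p2, k3] as OpenCV has them; the pictures are not rectified), "T" (4x4, takes a point from camera to world coordinates); the wrist camera has in their place "tool_from_camera" (4x4, takes a point from camera to tool coordinates, whose origin is the TCP and whose axes are the flange's). Camera axes: x right, y down, z forward; pixel columns grow to the right and rows downward; lengths in m; the calibration is good to about 2 mm. A picture is of the moment at which its call begins: read the wrist's pose just before it. camera_info takes no time and is no camera call.
- robot.finish_job(): hands the job in, once; it reports no verdict.
The state is a dict: "t": time; "joint_pos": joint angles; "joint_vel": joint speeds; "tau": joint torques, N m; "ee_pos": TCP position; "eef_rot": TCP orientation; "force": force on the tool from outside, world axes, zero at the start; "moment": the same for the moment, N m; "finger_gap": finger opening in m.
Only numpy, scipy, OpenCV 4.12 (cv2) and the standard library are available. Lean on these libraries where they do the work, as an engineer would, in place of code of your own. Each camera call takes 0.05 s, during which the arm holds its last target.

## Task

Put the bench control box into service: squeeze the dial's two release tabs together, gently enough not to crack them, turn the dial clockwise until you feel its far end stop, without forcing it, and let go so that both tabs spring out and lock it there. Then press the small round start button fully in and let it come back out. Leave the wide mushroom stop button and everything lying around alone.

Things in the scene. Friction and masses are not known exactly. Their poses are not given: they have to be found in the camera images.
- box: control box, screwed to the bench: white top on a black base, 130 mm (its x) by 240 mm (its y) by 70 mm high; origin at the centre of its underside, z up. In its top: the dial (towards -y) and two push buttons (towards +y, one at -x and one at +x, either way round).
- dial_seat (a point): point on the box's top face where the dial is nominally centred. The dial unit sits in an oversize opening: its true vertical axis (fixed during the work) lies up to 4 mm away in the box's x and up to 4 mm in its y, so centre by feel or sight. It has a fixed notched collar, 80 mm across, 12 mm high above the box's top, around the turning dial.
- dial (a joint): dial angle, rad, clockwise from above; at 0 its axes are the box's. Starts locked near 0 (0.05 rad of play). Far lock position: anywhere from 0.90 to 1.36, different each time; end stop 0.015 past it, gives way for good if forced by over 0.42 N m. Turning takes 0.12 N m. Black grip block 44 mm (dial's x) x 26 mm (y), top 46 mm above the box's top, white line towards dial +x.
- tab_a (a joint): the ribbed grey release tab at the dial's +y: 0 fully out (locked in a notch), 0.007 m fully in. 22 mm wide, top 45 mm above the box's top; above the collar the two tabs' flat outer faces are 54 mm apart when out. Slides straight in against its own spring (4 N to start, 10 N fully in).
- tab_b (a joint): the same tab at the dial's -y: 0 out, 0.007 m fully in. Both must be in by 5.5 mm or more at once for the dial to leave its start. Let go part-way, the tabs stay in, riding on the collar's inside; they spring fully out only within 0.05 rad of a lock position (so also at the end stop, but not if it was forced on past). Over 90 N from the fingers (both added) cracks the tabs.
- start_top (a point): centre of the top of the start button: the small plain round button, a black cap 20 mm across in a steel collar 32 mm across and 6 mm high; cap top 88 mm above the bench; its travel is 6 mm straight down and fully down takes 5 N
- start (a joint): start button: 0 out, 0.006 m fully in
- stop_top (a point): centre of the top of the stop button: a black mushroom head 40 mm across, top 97 mm above the bench, in the same sort of collar; must not be pressed
- stop (a joint): stop button: 0 out, 0.006 m fully in
- contactor: loose contactor block, 50 x 45 x 73 mm high, standing 25 mm or more beyond the box; origin at the centre of its underside
- screwdriver: loose screwdriver, 180 mm long, lying between the robot and the box; origin under its middle
- carton_a: small upright carton, 45 x 45 x 85 mm, beside the box's button end; origin at the centre of its underside
- terminals: loose white terminal strip, 90 x 22 x 22 mm, beside the box's dial end; origin at the centre of its underside
- tape: roll of tape lying flat, 76 mm across, 19 mm high; origin at the centre of its underside
- pliers: pliers lying flat, 185 mm long, 15 mm high; origin on the bench by the joint
- carton_b: small lying carton, 70 x 50 x 50 mm; origin at the centre of its underside

How it is judged:
On the way, in this order (a step that is already met when the one before it is completed fails the run):
1. both release tabs squeezed in at once (value of joint each of tab_a, tab_b above 0.0045 m), for 0.1 s.
2. dial turned to its far end, both tabs sprung out and locked again (value of joint dial above 0.75 rad and value of joint each of tab_a, tab_b below 0.0015 m), for 0.2 s.
3. start button pressed fully in (value of joint start above 0.005 m), for 0.05 s.
At the end, for the whole second after the job is handed in: The dial stands locked at its far end (0.75 rad or more clockwise) with both tabs out to within 1.5 mm, and the start and stop buttons are both out to within 1.5 mm (all of step 2 and value of joint each of start, stop below 0.0015 m); the robot touches nothing.
It fails at once if the dial is squeezed or forced: the fingers load it and its tabs with more than 90 N (both fingers added) (contact force between the fingers and dial above 90 N).
It fails at once if the start button is pressed with more than 40 N (contact force between anything else and start above 40 N).
It fails at once if the stop button is pressed by more than 3 mm (value of joint stop above 0.003 m).
It fails at once if something lying around is moved by more than 30 mm (distance of any of contactor, screwdriver, carton_a, terminals, tape, pliers, carton_b from where it was at the start of the episode above 0.03 m).
It also fails if it takes over 67 s, if anything falls off the work surface, if the arm or the gripper's body presses on something with over 40 N, if the wrist force passes 120 N, or if a joint passes its speed limit or range.

## Working session

There is one attempt and no reset: what is moved stays moved. The work goes in short steps, Python scripts to look and compute and a tool call to move; the robot and the scene stay as the last step left them, time stands still between calls to the robot, and variables do not carry over. Pictures are saved under pics/ and viewed, and the job is handed in when it is done.

Besides the shell and the picture viewer there is one more tool, called after "Request:" as name([rows], argument=value, ...), one row to a line, values as JSON. carry_out: Moves the arm, as the interface text tells. Its arguments: {"type":"object","properties":{"motion":{"type":"array"},"grip_force":{"type":"number"}},"required":["motion"]}

```bash
ls; mkdir -p pics; cat > h.py <<'E'
import numpy as np, cv2
from workcell import robot
from scipy.spatial.transform import Rotation as R
def grab(n):
    s=robot.sense(); im,d=robot.get_image(n); ci=robot.camera_info(n)
    np.savez(f'{n}.npz',im=im,d=d,pos=s['ee_pos'],rot=s['eef_rot'])
    return im,d,ci,s
def save(n,im): cv2.imwrite(f'pics/{n}.png',im[:,:,::-1])
def T_of(ci,s):
    if 'T' in ci: return np.array(ci['T'])
    M=np.eye(4); M[:3,:3]=R.from_euler('xyz',s['eef_rot']).as_matrix(); M[:3,3]=s['ee_pos']
    return M@np.array(ci['tool_from_camera'])
def K(ci): return np.array([[ci['fx'],0,ci['cx']],[0,ci['fy'],ci['cy']],[0,0,1.]])
def onplane(uv,z,ci,T):
    uv=np.array(uv,float).reshape(-1,1,2)
    n=cv2.undistortPoints(uv,K(ci),np.array(ci['dist_coeffs'])).reshape(-1,2)
    d=np.c_[n,np.ones(len(n))]@T[:3,:3].T; o=T[:3,3]
    return o+d*((z-o[2])/d[:,2])[:,None]
def proj(P,ci,T):
    Ti=np.linalg.inv(T); rv=cv2.Rodrigues(Ti[:3,:3])[0]
    return cv2.projectPoints(np.array(P,float).reshape(-1,3),rv,Ti[:3,3],K(ci),np.array(ci['dist_coeffs']))[0].reshape(-1,2)
E
python3 - <<'E'
from h import *
for n in ['top','side','wrist']:
    im,d,ci,s=grab(n); save(n+'0',im); print(n,ci)
print(robot.sense(), robot.grip_point_offset)
E
```

```text
pics
top {'fx': 348.425415957162, 'fy': 348.425415957162, 'cx': 253.95817552854868, 'cy': 189.8557452870409, 'dist_coeffs': array([-0.08488125,  0.        ,  0.        ,  0.        ,  0.        ]), 'T': array([[-0.01591115, -0.99672905,  0.07923406,  0.48395802],
       [-0.99983584,  0.01517354, -0.00990262,  0.01623729],
       [ 0.00866796, -0.07937861, -0.99680685,  1.01919881],
       [ 0.        ,  0.        ,  0.        ,  1.        ]])}
side {'fx': 439.5294142827089, 'fy': 439.5294142827089, 'cx': 257.4221071935158, 'cy': 190.00780507353062, 'dist_coeffs': array([0.01467463, 0.        , 0.        , 0.        , 0.        ]), 'T': array([[-0.91848055, -0.1990713 ,  0.34170762,  0.12964894],
       [-0.39526098,  0.48993821, -0.7770002 ,  0.91836188],
       [-0.01273718, -0.84872326, -0.52868383,  0.70450681],
       [ 0.        ,  0.        ,  0.        ,  1.        ]])}
wrist {'fx': 337.6296965451342, 'fy': 337.6296965451342, 'cx': 257.30485148445365, 'cy': 191.02963597381995, 'dist_coeffs': array([0.01272826, 0.        , 0.        , 0.        , 0.        ]), 'tool_from_camer
[... 306 characters left out ...]
000000e+00,
         1.00000000e+00]])}
{'t': 0.15, 'joint_pos': array([-1.23499042e+00,  8.73260331e-02,  1.75346391e-01,  1.65976571e+00,
       -3.91278228e-05,  1.57080218e+00]), 'joint_vel': array([ 0.00062405, -0.00296996,  0.00313775,  0.00011187,  0.00134628,
        0.001598  ]), 'tau': array([-3.03341349e-04, -5.20761430e+01,  4.65044510e+01,  1.39086813e-02,
       -4.17328465e-05,  5.37725171e-06]), 'ee_pos': array([ 0.18118156, -0.51914162,  0.23076567]), 'eef_rot': array([-3.14064362e+00,  3.91333573e-05,  3.35800096e-01]), 'force': array([-0.66061246, -0.40119348,  0.21107227]), 'moment': array([-0.00026205, -0.0289154 , -0.03141522]), 'finger_gap': 0.08533874736387827} 0.0187
```

View pics/top0.png

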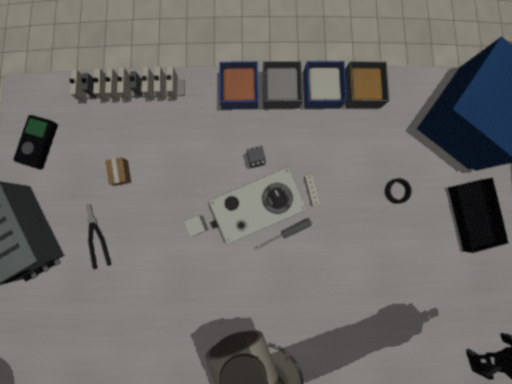

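View pics/side0.png

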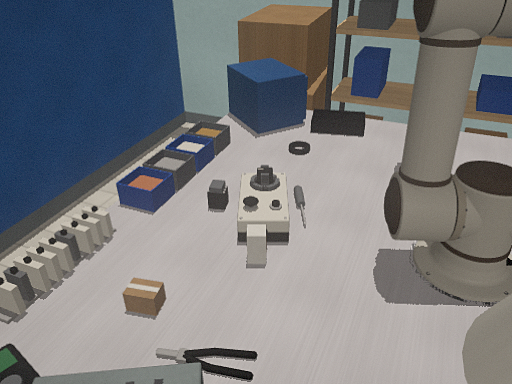

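View pics/wrist0.png

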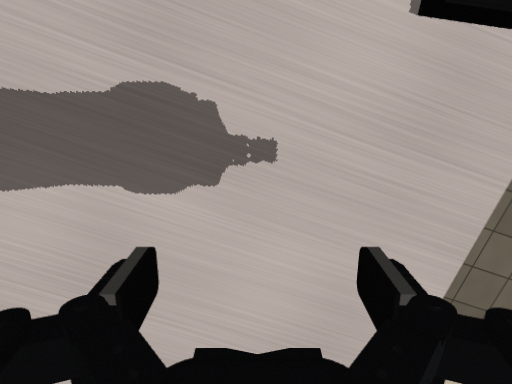

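The top view shows the white box with corners near (209,205), (290,170), (305,210) and (228,240). The dial is near (277,197), the large mushroom near (232,202) and the small start button near (241,225). A carton stands at (195,226), and the terminal strip is at (313,190). The screwdriver is at (285,233) and the contactor at (256,156).

```bash
python3 - <<'E'
from h import *
z=np.load('top.npz'); im=z['im'];d=z['d'];ci=robot.camera_info('top');T=np.array(ci['T'])
s=robot.sense()
x0,y0,x1,y1=170,135,340,265
save('top0z',cv2.resize(im[y0:y1,x0:x1],None,fx=4.7,fy=4.5,interpolation=cv2.INTER_CUBIC))
hsv=cv2.cvtColor(im,cv2.COLOR_RGB2HSV); g=im.min(2).astype(int)
crop=np.zeros(g.shape,np.uint8)
print(g[210,215:300:6], g[120:130,300], im[225,255],im[260,250])
# depth to heights
vv,uu=np.mgrid[y0:y1,x0:x1]
n=cv2.undistortPoints(np.stack([uu,vv],-1).reshape(-1,1,2).astype(float),K(ci),np.array(ci['dist_coeffs'])).reshape(-1,2)
P=np.c_[n,np.ones(len(n))]*d[y0:y1,x0:x1].reshape(-1,1)@T[:3,:3].T+T[:3,3]
Z=P[:,2].reshape(uu.shape); print(np.round(Z[::10,::10]*1000).astype(int))
m=((Z>0.06)&(Z<0.08)).astype(np.uint8)
c=max(cv2.findContours(m,cv2.RETR_EXTERNAL,cv2.CHAIN_APPROX_NONE)[0],key=cv2.contourArea)
pts=c.reshape(-1,2)+[x0,y0]
Q=onplane(pts,0.07,ci,T)[:,:2].astype(np.float32)
r=cv2.minAreaRect(Q*1000);print(r, cv2.boxPoints(r))
E
```

```text
[136 137 123 104 138 138 139 138 139  78  80  82 110 140 139] [126 124 126 126 124 124 124 126 126 129] [145 147 138] [134 131 128]
[[   4    2    1    2   -3   -2    3   -2    0    1   -3   -1    1    0
    -3   -2    1]
 [   2    2    1    3   -3    3   -1    1    0   54    1    0    1    1
     1    0   -3]
 [   1    2    4   -1    1   -3    0    1   72   73    0    0   -1    0
     0    1    2]
 [   2 1019    4    1    0    1    1   -1   53   10   -1   -1   -4   -2
    -1   -2    2]
 [   1    0    3   -1    4    0   -1    0   -2   -1   69   72   71    1
    23    0    1]
 [  -1    0   -5    4   -3   -2    0    2   67   70   86   81   67    0
    21    0   -1]
 [   0   -1    0    0   -3   71   71   67   68   71   71  116   84   65
    23   -2   -1]
 [   0   -1    1    0    1 1019   97   70   73   68   76   72   69   68
    -1   -3    2]
 [  -2    2   -2   59    0   70   71   72 1019   71   71   69   68    0
     3    4   -2]
 [  -2   -1   83   83    1   71   68   87   67   70    0   -4   -3   25
    18    2    1]
 [   1    2   85    0   -4    1   71   72    0    2    0   16   17    0
    -3    3   -1]
 [   3    1   -1    0   -1    1   -3   -2   -1   18    1   -2   -3    1
    -1   -3   -1]
 [   1    0    2    3    0    1    0    2   -2   -2    2   -1    0    2
    -1   -5   -1]]
((519.4393310546875, -1.6783905029296875), (130.4483184814453, 236.6903533935547), 22.58028793334961) [[ 413.7732     82.550095]
 [ 504.65698  -135.99612 ]
 [ 625.10547   -85.906876]
 [ 534.2217    132.63934 ]]
```

View pics/top0z.png

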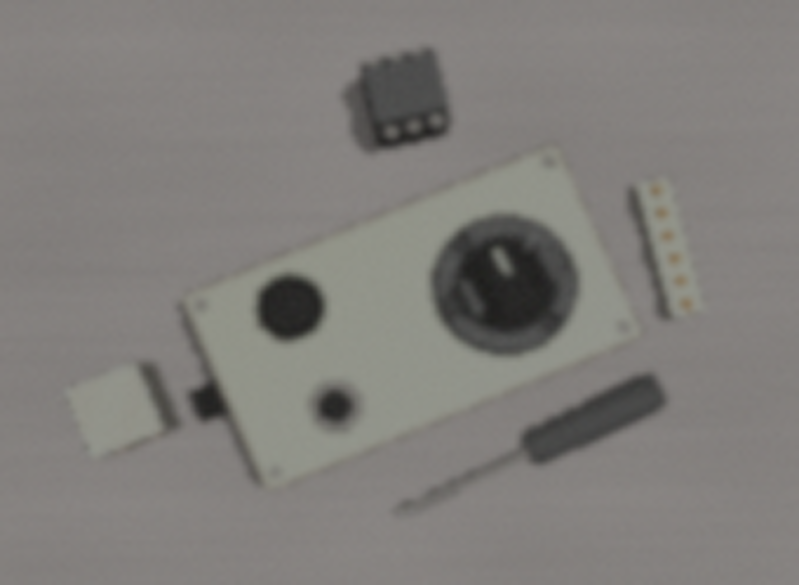

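```bash
cat >> h.py <<'E'
def to(pos,yawdeg=None,tilt=True):
    s=robot.sense(); A=R.from_euler('xyz',s['eef_rot'])
    d=A.inv().apply(np.array(pos)-s['ee_pos'])*1000
    if yawdeg is None: yawdeg=np.degrees(s['eef_rot'][2])
    w=np.degrees((A.inv()*R.from_euler('xyz',[np.pi,0,np.radians(yawdeg)])).as_rotvec())
    print('d',np.round(d,1),'w',np.round(w,2))
E
python3 - <<'E'
from h import *
ci=robot.camera_info('top');T=np.array(ci['T'])
def u(x,y): return [170+x/4.7-.4,135+y/4.5-.4]
for n,p,z in [('collar',(505,284),.082),('line end',(497,245),.116),('start',(334,405),.088),('stop',(291,307),.097),('carton',(117,408),.085),('contactor',(405,90),.073)]:
    P=onplane(u(*p),z,ci,T)[0]
    c=np.array([.5194,-.0017]);a=np.radians(22.6); v=P[:2]-c
    print(n,np.round(P,4),'box',np.round([v@[np.cos(a),np.sin(a)],v@[-np.sin(a),np.cos(a)]],4))
E
```

```text
collar [ 0.5363 -0.055   0.082 ] box [-0.0049 -0.0557]
line end [ 0.557  -0.0484  0.116 ] box [ 0.0168 -0.0576]
start [0.4658 0.0438 0.088 ] box [-0.032   0.0627]
stop [0.5237 0.067  0.097 ] box [0.0304 0.0618]
carton [0.4657 0.1674 0.085 ] box [0.0154 0.1768]
contactor [6.563e-01 3.000e-04 7.300e-02] box [ 0.1272 -0.0508]
```

```bash
python3 - <<'E'
from h import *
to([.536,-.055,.231],22.6)
E
```

```text
d [ 4.879e+02 -3.213e+02  1.000e-01] w [-0.05  0.   -3.36]
```

Request:
carry_out([
  {"dx":50,"dy":-33},
  {"dx":100,"dy":-66},
  {"dx":150,"dy":-99},
  {"dx":200,"dy":-132},
  {"dx":250,"dy":-165},
  {"dx":300,"dy":-198},
  {"dx":350,"dy":-231,"wz":-1},
  {"dx":400,"dy":-264,"wz":-2},
  {"dx":445,"dy":-293,"wz":-3},
  {"dx":475,"dy":-313,"wz":-3.4},
  {"dx":488,"dy":-321,"wz":-3.4},
  {"dx":488,"dy":-321,"wz":-3.4},
], grip_force=20)

```text
$.motion[0]: bad value
```

```bash
python3 - <<'E'
from h import *
s=robot.sense(); print(s['t'],s['ee_pos'],np.degrees(s['eef_rot']),s['joint_pos'],s['joint_vel'],s['force'],s['moment'])
im,d,ci,s=grab('wrist'); save('w1',im)
E
```

```text
0.15 [ 0.18118156 -0.51914162  0.23076567] [-1.79945625e+02  2.24217621e-03  1.92399282e+01] [-1.23499042e+00  8.73260331e-02  1.75346391e-01  1.65976571e+00
 -3.91278228e-05  1.57080218e+00] [ 0.00062405 -0.00296996  0.00313775  0.00011187  0.00134628  0.001598  ] [-0.66061246 -0.40119348  0.21107227] [-0.00026205 -0.0289154  -0.03141522]
```

View pics/w1.png

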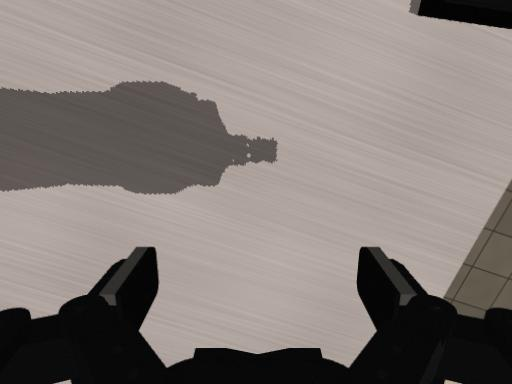

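The call was refused and nothing moved, so each row probably needs every key. I'll resend with full rows.

Request:
carry_out([
  {"wx":0,"wy":0,"wz":0,"dx":50,"dy":-33,"dz":0,"hand":85},
  {"wx":0,"wy":0,"wz":0,"dx":100,"dy":-66,"dz":0,"hand":85},
  {"wx":0,"wy":0,"wz":0,"dx":150,"dy":-99,"dz":0,"hand":85},
  {"wx":0,"wy":0,"wz":0,"dx":200,"dy":-132,"dz":0,"hand":85},
  {"wx":0,"wy":0,"wz":0,"dx":250,"dy":-165,"dz":0,"hand":85},
  {"wx":0,"wy":0,"wz":0,"dx":300,"dy":-198,"dz":0,"hand":85},
  {"wx":0,"wy":0,"wz":-1,"dx":350,"dy":-231,"dz":0,"hand":85},
  {"wx":0,"wy":0,"wz":-2,"dx":400,"dy":-264,"dz":0,"hand":85},
  {"wx":0,"wy":0,"wz":-3,"dx":445,"dy":-293,"dz":0,"hand":85},
  {"wx":0,"wy":0,"wz":-3.4,"dx":475,"dy":-313,"dz":0,"hand":85},
  {"wx":0,"wy":0,"wz":-3.4,"dx":488,"dy":-321,"dz":0,"hand":85},
  {"wx":0,"wy":0,"wz":-3.4,"dx":488,"dy":-321,"dz":0,"hand":85},
], grip_force=20)

```text
t: 1.7
ee_pos: [0.5362, -0.0551, 0.2308]
eef_rot: [-3.141, 0.001, 0.396]
force: [-0.0, 0.2, 0.1]
finger_gap: 0.0849
```

```bash
python3 - <<'E'
from h import *
s=robot.sense(); print(s['t'],s['ee_pos'],np.degrees(s['eef_rot']),s['joint_pos'],s['joint_vel'],s['force'],s['moment'])
im,d,ci,s=grab('wrist'); save('w1',im)
E
```

```text
1.7 [ 0.53618735 -0.05508621  0.23077022] [-1.79939356e+02  4.25165946e-02  2.26913500e+01] [-1.02681504e-01  6.13601514e-02  1.47811880e-01  1.65840598e+00
  5.74585969e-04  2.64287244e+00] [-0.02901571 -0.02094328 -0.01320272  0.00631879 -0.00414274 -0.01149207] [-0.03778214  0.17647192  0.12446632] [-0.004787    0.083203   -0.00944556]
```

View pics/w1.png

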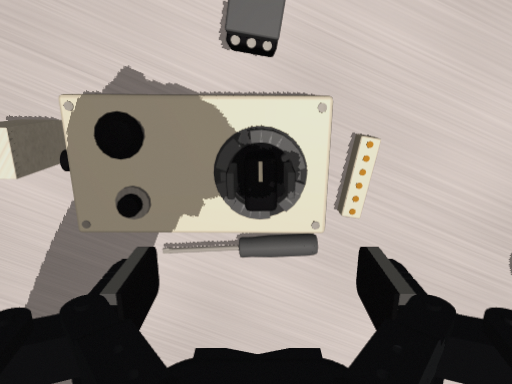

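The wrist view shows the dial collar at about (261,172), with the white line pointing up (+x) and tabs at (231,180) and (292,180). The mushroom is at (120,135), start at (130,204) and the screwdriver at y≈245. Joint 6 is at 2.64 and grows with clockwise turning, so I need the half-turned grasp. I'll measure here, rotate -180°, then measure again so that camera offsets cancel.

```bash
cat > meas.py <<'E'
from h import *
import sys
z=np.load('wrist.npz'); im=z['im']; s={'ee_pos':z['pos'],'eef_rot':z['rot']}
ci=robot.camera_info('wrist'); T=T_of(ci,s)
x0,y0,x1,y1=[int(a) for a in sys.argv[2:6]]
hi=cv2.resize(im[y0:y1,x0:x1],None,fx=5,fy=5,interpolation=cv2.INTER_CUBIC)
hi=cv2.convertScaleAbs(hi,alpha=1,beta=0); hi=(255*(hi/255.)**.5).astype(np.uint8)
save(sys.argv[1],hi)
E
python3 meas.py w1z 200 110 325 230
python3 - <<'E'
from h import *
z=np.load('wrist.npz'); im=z['im']; d=z['d']; s={'ee_pos':z['pos'],'eef_rot':z['rot']}
ci=robot.camera_info('wrist'); T=T_of(ci,s)
vv,uu=np.mgrid[100:245,40:345]
n=cv2.undistortPoints(np.stack([uu,vv],-1).reshape(-1,1,2).astype(float),K(ci),np.array(ci['dist_coeffs'])).reshape(-1,2)
P=np.c_[n,np.ones(len(n))]*d[100:245,40:345].reshape(-1,1)@T[:3,:3].T+T[:3,3]
for lo,hi,nm in [(.066,.073,'top'),(.079,.0845,'collar'),(.112,.119,'grip'),(.094,.1,'mush'),(.0865,.09,'start')]:
    m=(P[:,2]>lo)&(P[:,2]<hi); q=P[m]; print(nm,m.sum(),np.round(np.median(q,0),4))
m=(P[:,2]>.066)&(P[:,2]<.073)
print(cv2.minAreaRect((P[m][:,:2]*1000).astype(np.float32)))
E
```

```text
top 26163 [0.518 0.006 0.07 ]
collar 2363 [ 0.5443 -0.0536  0.0824]
grip 2086 [ 0.5379 -0.0565  0.1157]
mush 1282 [0.5271 0.065  0.096 ]
start 466 [0.4683 0.0422 0.088 ]
((517.1487426757812, -3.72039794921875), (125.8454360961914, 240.08135986328125), 22.331602096557617)
```

View pics/w1z.png

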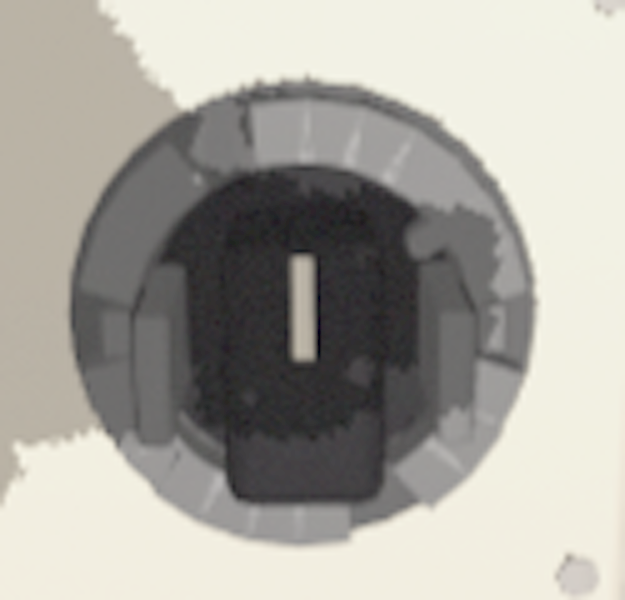

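```bash
python3 - <<'E'
from h import *
z=np.load('wrist.npz'); s={'ee_pos':z['pos'],'eef_rot':z['rot']}
ci=robot.camera_info('wrist'); T=T_of(ci,s)
f=lambda L:[[200+x/5-.4,110+y/5-.4] for x,y in L]
A=onplane(f([(135,315),(135,445),(473,315),(473,445)]),.115,ci,T); print(A,np.linalg.norm(A[0]-A[2]),np.linalg.norm(A[0]-A[1]),A.mean(0))
print(np.degrees(np.arctan2(*(A[0]+A[1]-A[2]-A[3])[[1,0]])))
C=onplane(f([(70,310),(537,310),(303,83),(303,547)]),.082,ci,T);print(C,C.mean(0))
to(s['ee_pos'],202.6)
E
```

```text
[[ 0.53636459 -0.02840184  0.115     ]
 [ 0.51643112 -0.03614098  0.115     ]
 [ 0.5568162  -0.07730439  0.115     ]
 [ 0.53735164 -0.08614447  0.115     ]] 0.05300686264953436 0.021383114252368374 [ 0.53674089 -0.05699792  0.115     ]
112.69942518378647
[[ 0.52448653 -0.01755195  0.082     ]
 [ 0.5563227  -0.09367759  0.082     ]
 [ 0.57683314 -0.04020667  0.082     ]
 [ 0.4991768  -0.07287202  0.082     ]] [ 0.5392048  -0.05607706  0.082     ]
d [ 0.6 -0.5  0.2] w [-6.0000e-02 -7.0000e-02 -1.7996e+02]
```

Request:
carry_out([
  {"wx":0,"wy":0,"wz":-10,"dx":0,"dy":0,"dz":0,"hand":85},
  {"wx":0,"wy":0,"wz":-20,"dx":0,"dy":0,"dz":0,"hand":85},
  {"wx":0,"wy":0,"wz":-30,"dx":0,"dy":0,"dz":0,"hand":85},
  {"wx":0,"wy":0,"wz":-40,"dx":0,"dy":0,"dz":0,"hand":85},
  {"wx":0,"wy":0,"wz":-50,"dx":0,"dy":0,"dz":0,"hand":85},
  {"wx":0,"wy":0,"wz":-60,"dx":0,"dy":0,"dz":0,"hand":85},
  {"wx":0,"wy":0,"wz":-70,"dx":0,"dy":0,"dz":0,"hand":85},
  {"wx":0,"wy":0,"wz":-80,"dx":0,"dy":0,"dz":0,"hand":85},
  {"wx":0,"wy":0,"wz":-90,"dx":0,"dy":0,"dz":0,"hand":85},
  {"wx":0,"wy":0,"wz":-90,"dx":0,"dy":0,"dz":0,"hand":85},
])

```text
t: 3.0
ee_pos: [0.5352, -0.057, 0.2313]
eef_rot: [-3.141, -0.0, 1.963]
force: [-1.0, -0.8, 0.4]
finger_gap: 0.0849
```

Request:
carry_out([
  {"wx":0,"wy":0,"wz":-10,"dx":0,"dy":0,"dz":0,"hand":85},
  {"wx":0,"wy":0,"wz":-20,"dx":0,"dy":0,"dz":0,"hand":85},
  {"wx":0,"wy":0,"wz":-30,"dx":0,"dy":0,"dz":0,"hand":85},
  {"wx":0,"wy":0,"wz":-40,"dx":0,"dy":0,"dz":0,"hand":85},
  {"wx":0,"wy":0,"wz":-50,"dx":0,"dy":0,"dz":0,"hand":85},
  {"wx":0,"wy":0,"wz":-60,"dx":0,"dy":0,"dz":0,"hand":85},
  {"wx":0,"wy":0,"wz":-70,"dx":0,"dy":0,"dz":0,"hand":85},
  {"wx":0,"wy":0,"wz":-80,"dx":0,"dy":0,"dz":0,"hand":85},
  {"wx":0,"wy":0,"wz":-90,"dx":0,"dy":0,"dz":0,"hand":85},
  {"wx":0,"wy":0,"wz":-90,"dx":0,"dy":0,"dz":0,"hand":85},
])

```text
t: 4.25
ee_pos: [0.5349, -0.0577, 0.2315]
eef_rot: [3.141, -0.0, -2.755]
force: [-0.6, 0.0, -0.6]
finger_gap: 0.0851
```

```bash
python3 - <<'E'
from h import *
im,d,ci,s=grab('wrist'); save('w2',im); print(s['ee_pos'],np.degrees(s['eef_rot']),s['joint_pos'][5])
E
```

```text
[ 0.53487528 -0.05766357  0.23153241] [ 1.79983682e+02 -1.41244557e-02 -1.57849098e+02] -0.49406977974582633
```

View pics/w2.png

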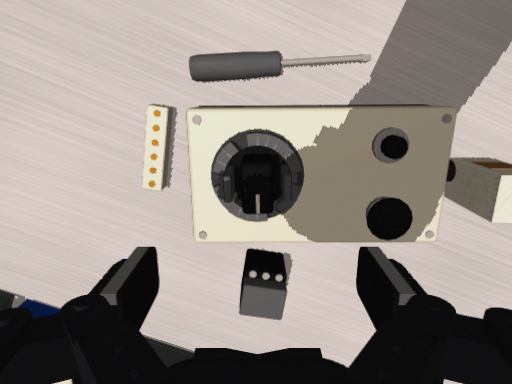

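Now half-turned: the dial is at about (257,175) with its line pointing down, start is at (392,146), the mushroom at (389,218), the contactor at (265,285) and the screwdriver at the top. Zooming in on the dial.

```bash
python3 meas.py w2z 200 115 325 235
```

```text
(no output)
```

View pics/w2z.png

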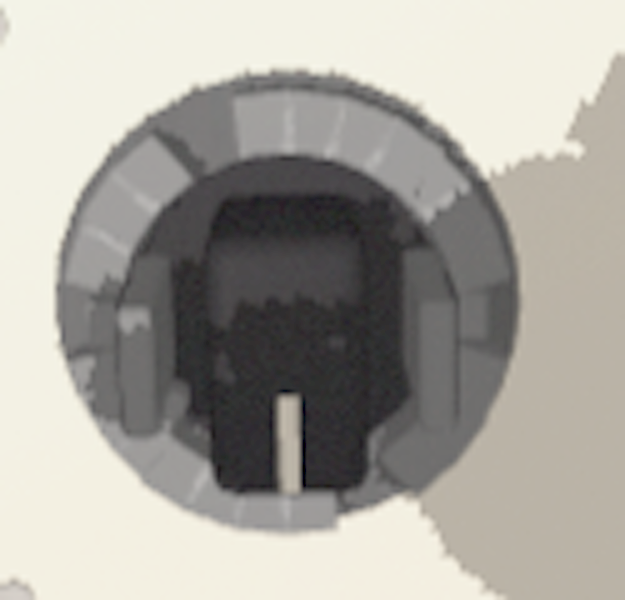

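```bash
python3 - <<'E'
from h import *
z=np.load('wrist.npz'); s={'ee_pos':z['pos'],'eef_rot':z['rot']}
ci=robot.camera_info('wrist'); T=T_of(ci,s)
f=lambda L:[[200+x/5-.4,115+y/5-.4] for x,y in L]
A=onplane(f([(119,307),(121,435),(459,301),(459,432)]),.115,ci,T); print(A,np.linalg.norm(A[0]-A[2]),np.linalg.norm(A[0]-A[1]),A.mean(0))
print(np.degrees(np.arctan2(*-(A[0]+A[1]-A[2]-A[3])[[1,0]])))
C=onplane(f([(57,300),(519,300),(287,73),(287,532)]),.082,ci,T);print(C,C.mean(0))
S=onplane([(393.5,147),(389,218)],.088,ci,T);print(S)
B=A.mean(0)[:2]; P1=np.array([.53674,-.057]); c=(B+P1)/2; print('c',c)
to([c[0],c[1],.150],-157.4)
E
```

```text
[[ 0.53716019 -0.08524021  0.115     ]
 [ 0.55692301 -0.07749561  0.115     ]
 [ 0.51606495 -0.03593509  0.115     ]
 [ 0.53592746 -0.02719486  0.115     ]] 0.0536283807269317 0.021226115148674795 [ 0.5365189  -0.05646644  0.115     ]
112.90762371593837
[[ 0.54881362 -0.09599631  0.082     ]
 [ 0.51790227 -0.01996616  0.082     ]
 [ 0.49649562 -0.07316155  0.082     ]
 [ 0.57424558 -0.04155769  0.082     ]] [ 0.53436427 -0.05767043  0.082     ]
[[0.46621123 0.03958221 0.088     ]
 [0.52452139 0.06674895 0.088     ]]
c [ 0.53662945 -0.05673322]
d [-1.9  0.1 81.5] w [ 0.02 -0.01 -0.55]
```

Request:
carry_out([
  {"wx":0,"wy":0,"wz":-0.6,"dx":-2,"dy":0.1,"dz":20,"hand":85},
  {"wx":0,"wy":0,"wz":-0.6,"dx":-2,"dy":0.1,"dz":45,"hand":85},
  {"wx":0,"wy":0,"wz":-0.6,"dx":-2,"dy":0.1,"dz":70,"hand":85},
  {"wx":0,"wy":0,"wz":-0.6,"dx":-2,"dy":0.1,"dz":90,"hand":85},
  {"wx":0,"wy":0,"wz":-0.6,"dx":-2,"dy":0.1,"dz":105,"hand":85},
  {"wx":0,"wy":0,"wz":-0.6,"dx":-2,"dy":0.1,"dz":115,"hand":80},
  {"wx":0,"wy":0,"wz":-0.6,"dx":-2,"dy":0.1,"dz":115,"hand":75},
  {"wx":0,"wy":0,"wz":-0.6,"dx":-2,"dy":0.1,"dz":115,"hand":70},
], grip_force=20)

```text
t: 5.3
ee_pos: [0.5371, -0.0568, 0.1173]
eef_rot: [-3.141, 0.001, -2.747]
force: [-0.1, -0.0, 0.0]
finger_gap: 0.07
```

```bash
python3 - <<'E'
from h import *
im,d,ci,s=grab('wrist'); save('w3',im); print(s)
to([.5366,-.0567,.086],-157.2)
E
```

```text
{'t': 5.3, 'joint_pos': array([-1.05399753e-01,  4.94349512e-02, -8.35916624e-02,  1.43711527e+00,
        1.89957624e-04, -5.00067693e-01]), 'joint_vel': array([-0.00037721, -0.00040428,  0.00496332,  0.0003686 ,  0.00132186,
       -0.00220993]), 'tau': array([-2.31819029e-02, -4.96200907e+01,  4.64083135e+01, -9.38234531e-03,
       -3.18414395e-04,  1.57143309e-02]), 'ee_pos': array([ 0.53705339, -0.0567614 ,  0.11725709]), 'eef_rot': array([-3.14144556e+00,  6.65387242e-04, -2.74692460e+00]), 'force': array([-0.1131962 , -0.01448229,  0.01670992]), 'moment': array([ 0.02521801, -0.04138004,  0.01941105]), 'finger_gap': 0.06998617223499476}
d [ 0.5  0.2 31.3] w [-0.01  0.05 -0.17]
```

View pics/w3.png

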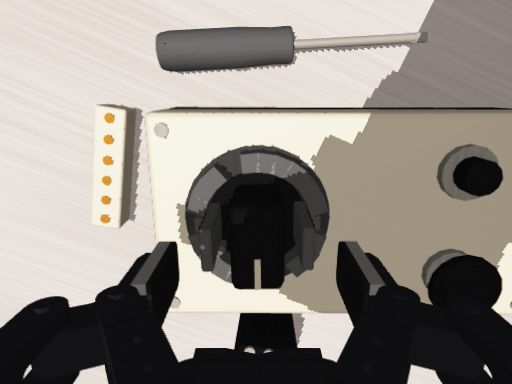

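The dial sits centred between the fingers: tabs are at x≈210 and 305 (mid 257.5), pads at about 167 and 348. I'll descend and close gently.

Request:
carry_out([
  {"wx":0,"wy":0,"wz":-0.2,"dx":0.5,"dy":0.2,"dz":10,"hand":68},
  {"wx":0,"wy":0,"wz":-0.2,"dx":0.5,"dy":0.2,"dz":20,"hand":66},
  {"wx":0,"wy":0,"wz":-0.2,"dx":0.5,"dy":0.2,"dz":28,"hand":64},
  {"wx":0,"wy":0,"wz":-0.2,"dx":0.5,"dy":0.2,"dz":31,"hand":62},
  {"wx":0,"wy":0,"wz":-0.2,"dx":0.5,"dy":0.2,"dz":31,"hand":60},
  {"wx":0,"wy":0,"wz":-0.2,"dx":0.5,"dy":0.2,"dz":31,"hand":57},
  {"wx":0,"wy":0,"wz":-0.2,"dx":0.5,"dy":0.2,"dz":31,"hand":57},
], grip_force=20)

```text
t: 6.22
ee_pos: [0.5368, -0.0568, 0.0866]
eef_rot: [-3.141, 0.001, -2.743]
force: [-0.6, -0.5, 0.5]
finger_gap: 0.0567
```

```bash
python3 - <<'E'
from h import *
im,d,ci,s=grab('wrist'); save('w4',im); print(s)
E
```

```text
{'t': 6.225, 'joint_pos': array([-1.05491512e-01,  5.48297377e-02, -1.37120787e-01,  1.37750701e+00,
        1.49302463e-04, -5.03751556e-01]), 'joint_vel': array([-0.00045342, -0.00163993, -0.00116337, -0.0017514 ,  0.00065499,
        0.00165779]), 'tau': array([-2.89505348e-03, -5.01638317e+01,  4.66867375e+01, -1.01928526e-02,
        2.87783887e-04,  4.00381919e-05]), 'ee_pos': array([ 0.53675977, -0.05679179,  0.08663253]), 'eef_rot': array([-3.14107715e+00,  1.24455436e-03, -2.74333219e+00]), 'force': array([-0.61967973, -0.53665195,  0.49630944]), 'moment': array([-0.01486933,  0.05231273, -0.01238148]), 'finger_gap': 0.056693112499418774}
```

View pics/w4.png

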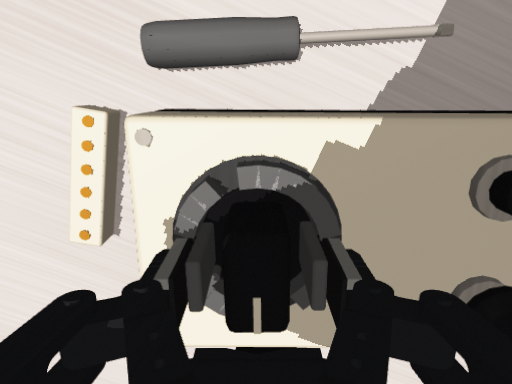

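The pads are a small, even distance from both tabs (left at about 190, right at about 328). I'll squeeze in small steps.

Request:
carry_out([
  {"wx":0,"wy":0,"wz":0,"dx":0,"dy":0,"dz":0,"hand":54},
  {"wx":0,"wy":0,"wz":0,"dx":0,"dy":0,"dz":0,"hand":52},
  {"wx":0,"wy":0,"wz":0,"dx":0,"dy":0,"dz":0,"hand":50},
  {"wx":0,"wy":0,"wz":0,"dx":0,"dy":0,"dz":0,"hand":48},
  {"wx":0,"wy":0,"wz":0,"dx":0,"dy":0,"dz":0,"hand":48},
], grip_force=20)

```text
t: 6.9
ee_pos: [0.537, -0.0568, 0.0874]
eef_rot: [-3.141, 0.002, -2.743]
force: [-0.8, -0.6, 7.1]
finger_gap: 0.0482
```

```bash
python3 - <<'E'
from h import *
s=robot.sense(); print(s)
E
```

```text
{'t': 6.9, 'joint_pos': array([-1.05485436e-01,  5.41660338e-02, -1.36311584e-01,  1.37804257e+00,
        5.24616918e-05, -5.03855642e-01]), 'joint_vel': array([ 8.02747315e-05, -1.24953363e-03,  1.23109672e-04, -7.09346016e-04,
        2.00103625e-04, -1.24703677e-04]), 'tau': array([  0.62185636, -46.83233857,  44.19182539,  -0.67425258,
         0.36736728,   0.09579994]), 'ee_pos': array([ 0.53697302, -0.05683883,  0.08740876]), 'eef_rot': array([-3.14053966e+00,  2.01860893e-03, -2.74322133e+00]), 'force': array([-0.77114186, -0.57705605,  7.09361829]), 'moment': array([-0.25612792,  0.35299892,  0.1002622 ]), 'finger_gap': 0.048239352069483085}
```

Request:
carry_out([
  {"wx":0,"wy":0,"wz":0,"dx":0,"dy":0,"dz":-0.5,"hand":46},
  {"wx":0,"wy":0,"wz":0,"dx":0,"dy":0,"dz":-1,"hand":44},
  {"wx":0,"wy":0,"wz":0,"dx":0,"dy":0,"dz":-1.5,"hand":42},
  {"wx":0,"wy":0,"wz":0,"dx":0,"dy":0,"dz":-1.5,"hand":40},
  {"wx":0,"wy":0,"wz":0,"dx":0,"dy":0,"dz":-1.5,"hand":38},
  {"wx":0,"wy":0,"wz":0,"dx":0,"dy":0,"dz":-1.5,"hand":38},
], grip_force=20)

```text
t: 7.65
ee_pos: [0.537, -0.057, 0.089]
eef_rot: [-3.14, 0.002, -2.743]
force: [0.8, -1.8, 0.2]
finger_gap: 0.0387
```

```bash
python3 - <<'E'
from h import *
im,d,ci,s=grab('wrist'); save('w5',im); print(s['force'],s['moment'],s['finger_gap'],s['eef_rot'],s['ee_pos'])
E
```

```text
[ 0.79262623 -1.82966176  0.22281978] [-0.47400572  0.10693591  0.21461201] 0.03869234242236931 [-3.14014104e+00  2.08321145e-03 -2.74337992e+00] [ 0.53701558 -0.05702951  0.08903878]
```

View pics/w5.png

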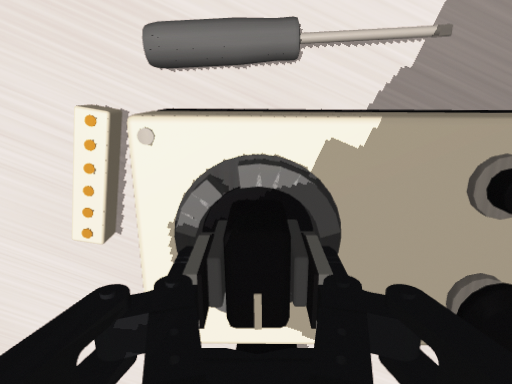

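Both tabs are in (gap 38.7 mm, with side forces under 2 N). I'll start the turn slowly.

Request:
carry_out([
  {"wx":0,"wy":0,"wz":2,"dx":0,"dy":0,"dz":0,"hand":38},
  {"wx":0,"wy":0,"wz":4,"dx":0,"dy":0,"dz":0,"hand":38},
  {"wx":0,"wy":0,"wz":6,"dx":0,"dy":0,"dz":0,"hand":38},
  {"wx":0,"wy":0,"wz":6,"dx":0,"dy":0,"dz":0,"hand":38},
])

```text
t: 8.2
ee_pos: [0.537, -0.057, 0.089]
eef_rot: [-3.14, 0.002, -2.849]
force: [-1.2, -2.0, 1.0]
finger_gap: 0.0387
```

```bash
cat > st.py <<'E'
from h import *
s=robot.sense(); print(round(s['t'],2),'F',np.round(s['force'],2),'M',np.round(s['moment'],3),'gap',round(s['finger_gap'],4),'rot',np.round(np.degrees(s['eef_rot']),2),'pos',np.round(s['ee_pos'],4),'tau6',round(s['tau'][5],3),'q6',round(s['joint_pos'][5],4))
E
python3 st.py
```

```text
8.2 F [-1.21 -1.98  0.99] M [-0.305  0.1   -0.046] gap 0.0387 rot [-1.7993e+02  1.3000e-01 -1.6323e+02] pos [ 0.537 -0.057  0.089] tau6 0.304 q6 -0.3983
```

```bash
python3 - <<'E'
from h import *
im,d,ci,s=grab('wrist'); save('w6',im)
s=robot.sense(); print(s['moment'],s['tau'],s['joint_vel'][5],s['force'])
E
```

```text
[-0.31931488  0.15717169  0.01267878] [  0.89834668 -49.58346605  46.36741519  -0.18865408   0.45418167
   0.1006368 ] -0.005883370015087139 [-1.01686732 -0.79826606  1.84355584]
```

View pics/w6.png

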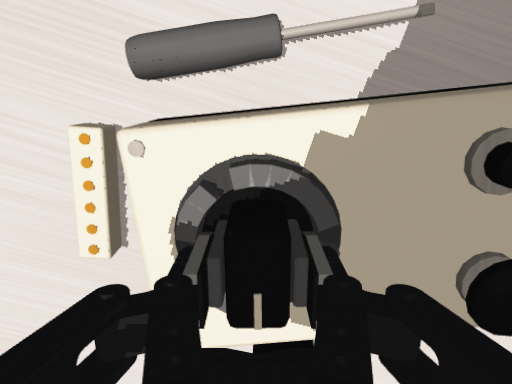

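The dial is turning with the fingers: the white line stays centred at x≈258 while the box appears rotated. I'll continue to about 45°, which is short of the earliest possible stop at 51.6°.

Request:
carry_out([
  {"wx":0,"wy":0,"wz":4,"dx":0,"dy":0,"dz":0,"hand":38},
  {"wx":0,"wy":0,"wz":8,"dx":0,"dy":0,"dz":0,"hand":38},
  {"wx":0,"wy":0,"wz":12,"dx":0,"dy":0,"dz":0,"hand":38},
  {"wx":0,"wy":0,"wz":16,"dx":0,"dy":0,"dz":0,"hand":38},
  {"wx":0,"wy":0,"wz":20,"dx":0,"dy":0,"dz":0,"hand":38},
  {"wx":0,"wy":0,"wz":24,"dx":0,"dy":0,"dz":0,"hand":38},
  {"wx":0,"wy":0,"wz":28,"dx":0,"dy":0,"dz":0,"hand":38},
  {"wx":0,"wy":0,"wz":32,"dx":0,"dy":0,"dz":0,"hand":38},
  {"wx":0,"wy":0,"wz":36,"dx":0,"dy":0,"dz":0,"hand":38},
  {"wx":0,"wy":0,"wz":38,"dx":0,"dy":0,"dz":0,"hand":38},
])

```text
t: 9.5
ee_pos: [0.537, -0.0568, 0.0891]
eef_rot: [3.141, 0.002, 2.771]
force: [-1.4, -0.5, 1.8]
finger_gap: 0.0388
```

```bash
python3 st.py
```

```text
9.5 F [-1.45 -0.46  1.84] M [-0.148  0.13   0.132] gap 0.0388 rot [1.7996e+02 1.4000e-01 1.5876e+02] pos [ 0.537  -0.0568  0.0891] tau6 -0.048 q6 0.2652
```

Turned 44°, with moment z at 0.13 N m, which matches the turning friction. I'll look at the earlier pictures for the collar's far notches to anticipate the stop.

```bash
python3 - <<'E'
from h import *
# rectify collar plane z=.082 to polar about the dial axis, from first two zooms: angle clockwise from tab_a(+y box) axis
ci=robot.camera_info('wrist')
poses={'w1':([.53618735,-.05508621,.23077022],np.radians([-179.939,.0425,22.691])),'w2':([.53487528,-.05766357,.23153241],np.radians([179.984,-.014,-157.849]))}
c=np.array([.5367,-.0568]); a0=np.radians(112.8)
th=np.radians(np.arange(-90,271,.5)); out=[]
for n in poses:
    im=cv2.imread(f'pics/{n}.png')
    T=T_of(ci,{'ee_pos':np.array(poses[n][0]),'eef_rot':poses[n][1]})
    rr=np.linspace(.022,.042,100)
    A,Rr=np.meshgrid(a0-th,rr)
    P=np.stack([c[0]+Rr*np.cos(A),c[1]+Rr*np.sin(A),np.full_like(A,.082)],-1)
    uv=proj(P,ci,T).reshape(100,-1,2).astype(np.float32)
    o=cv2.remap(im,uv[...,0],uv[...,1],cv2.INTER_CUBIC)
    o=(255*(o/255.)**.5).astype(np.uint8)
    o=cv2.resize(o,(720,200))
    for k in range(-90,270,10): cv2.putText(o,str(k),((k+90)*2,12),0,.3,(0,0,255)); cv2.line(o,((k+90)*2,14),((k+90)*2,20),(0,0,255))
    out.append(o)
cv2.imwrite('pics/polar.png',np.vstack(out))
E
```

```text
(no output)
```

View pics/polar.png

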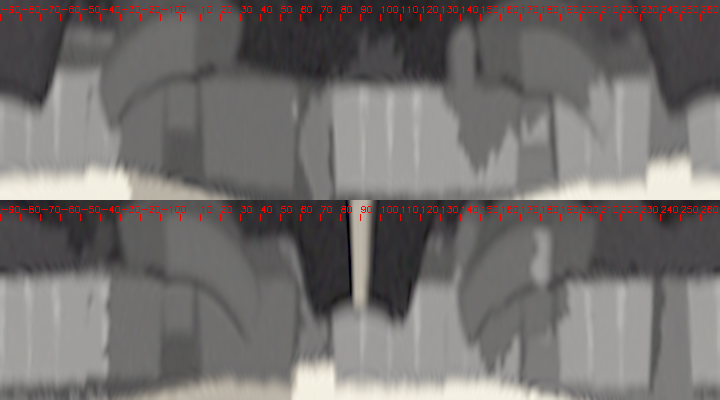

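The unwrapped collar shows the start notch near 1° and a second pair of slots centred near 66° and 246°. That puts the far lock at roughly 65° (1.14 rad) and the stop about 0.9° later. I'll go to 58°, then feel for it in small steps.

Request:
carry_out([
  {"wx":0,"wy":0,"wz":4,"dx":0,"dy":0,"dz":0,"hand":38},
  {"wx":0,"wy":0,"wz":8,"dx":0,"dy":0,"dz":0,"hand":38},
  {"wx":0,"wy":0,"wz":11,"dx":0,"dy":0,"dz":0,"hand":38},
  {"wx":0,"wy":0,"wz":13,"dx":0,"dy":0,"dz":0,"hand":38},
  {"wx":0,"wy":0,"wz":14,"dx":0,"dy":0,"dz":0,"hand":38},
  {"wx":0,"wy":0,"wz":15,"dx":0,"dy":0,"dz":0,"hand":38},
])

```text
t: 10.25
ee_pos: [0.537, -0.0568, 0.0891]
eef_rot: [3.14, 0.002, 2.509]
force: [-0.1, 0.7, 1.9]
finger_gap: 0.039
```

```bash
python3 st.py
```

```text
10.25 F [-0.11  0.66  1.88] M [-0.105  0.066  0.144] gap 0.039 rot [1.7992e+02 1.2000e-01 1.4374e+02] pos [ 0.537  -0.0568  0.0891] tau6 -0.109 q6 0.5275
```

Request:
carry_out([
  {"wx":0,"wy":0,"wz":0.5,"dx":0,"dy":0,"dz":0,"hand":38},
  {"wx":0,"wy":0,"wz":1,"dx":0,"dy":0,"dz":0,"hand":38},
  {"wx":0,"wy":0,"wz":1.5,"dx":0,"dy":0,"dz":0,"hand":38},
])

```text
t: 10.62
ee_pos: [0.537, -0.0568, 0.089]
eef_rot: [3.14, 0.002, 2.482]
force: [-0.4, -1.2, 1.1]
finger_gap: 0.0386
```

```bash
python3 st.py
```

```text
10.62 F [-0.39 -1.15  1.09] M [-0.066  0.08   0.133] gap 0.0386 rot [1.7991e+02 1.1000e-01 1.4221e+02] pos [ 0.537  -0.0568  0.089 ] tau6 0.003 q6 0.5541
```

Request:
carry_out([
  {"wx":0,"wy":0,"wz":0.5,"dx":0,"dy":0,"dz":0,"hand":38},
  {"wx":0,"wy":0,"wz":1,"dx":0,"dy":0,"dz":0,"hand":38},
])

```text
t: 10.88
ee_pos: [0.537, -0.0568, 0.0891]
eef_rot: [3.14, 0.002, 2.464]
force: [-1.2, -0.4, 0.7]
finger_gap: 0.0389
```

```bash
python3 st.py
```

```text
10.88 F [-1.2  -0.36  0.69] M [-0.166  0.136  0.085] gap 0.0389 rot [1.7991e+02 1.1000e-01 1.4118e+02] pos [ 0.537  -0.0568  0.0891] tau6 0.008 q6 0.5721
```

Request:
carry_out([
  {"wx":0,"wy":0,"wz":0.5,"dx":0,"dy":0,"dz":0,"hand":38},
  {"wx":0,"wy":0,"wz":1,"dx":0,"dy":0,"dz":0,"hand":38},
])

```text
t: 11.12
ee_pos: [0.5371, -0.0568, 0.0891]
eef_rot: [3.14, 0.002, 2.446]
force: [-0.3, -0.5, 1.0]
finger_gap: 0.0385
```

```bash
python3 st.py
```

```text
11.12 F [-0.31 -0.45  0.95] M [-0.157  0.095  0.132] gap 0.0385 rot [1.7990e+02 1.1000e-01 1.4015e+02] pos [ 0.5371 -0.0568  0.0891] tau6 0.01 q6 0.5901
```

Turned 62.7°. Continuing.

Request:
carry_out([
  {"wx":0,"wy":0,"wz":0.4,"dx":0,"dy":0,"dz":0,"hand":38},
  {"wx":0,"wy":0,"wz":0.8,"dx":0,"dy":0,"dz":0,"hand":38},
])

```text
t: 11.38
ee_pos: [0.537, -0.0568, 0.0891]
eef_rot: [3.14, 0.002, 2.432]
force: [-0.7, 0.6, 1.4]
finger_gap: 0.0388
```

```bash
python3 st.py
```

```text
11.38 F [-0.67  0.6   1.39] M [-0.1    0.126  0.11 ] gap 0.0388 rot [1.7990e+02 1.1000e-01 1.3932e+02] pos [ 0.537  -0.0568  0.0891] tau6 0.034 q6 0.6045
```

Request:
carry_out([
  {"wx":0,"wy":0,"wz":0.3,"dx":0,"dy":0,"dz":0,"hand":38},
  {"wx":0,"wy":0,"wz":0.6,"dx":0,"dy":0,"dz":0,"hand":38},
])

```text
t: 11.62
ee_pos: [0.537, -0.0568, 0.089]
eef_rot: [3.14, 0.002, 2.421]
force: [-0.7, -0.0, 1.2]
finger_gap: 0.0388
```

```bash
python3 st.py
```

```text
11.62 F [-0.74 -0.04  1.23] M [-0.11  0.06  0.12] gap 0.0388 rot [1.799e+02 1.100e-01 1.387e+02] pos [ 0.537  -0.0568  0.089 ] tau6 0.056 q6 0.6154
```

Request:
carry_out([
  {"wx":0,"wy":0,"wz":0.3,"dx":0,"dy":0,"dz":0,"hand":38},
  {"wx":0,"wy":0,"wz":0.6,"dx":0,"dy":0,"dz":0,"hand":38},
])

```text
t: 11.88
ee_pos: [0.537, -0.0568, 0.0891]
eef_rot: [3.14, 0.002, 2.41]
force: [0.2, -0.6, -0.0]
finger_gap: 0.0385
```

```bash
python3 st.py
```

```text
11.88 F [ 0.16 -0.55 -0.05] M [-0.123  0.087  0.131] gap 0.0385 rot [1.7990e+02 1.1000e-01 1.3808e+02] pos [ 0.537  -0.0568  0.0891] tau6 0.054 q6 0.6262
```

Request:
carry_out([
  {"wx":0,"wy":0,"wz":0.3,"dx":0,"dy":0,"dz":0,"hand":38},
  {"wx":0,"wy":0,"wz":0.6,"dx":0,"dy":0,"dz":0,"hand":38},
])

```text
t: 12.12
ee_pos: [0.537, -0.0568, 0.0891]
eef_rot: [3.14, 0.002, 2.399]
force: [-0.4, -0.4, 1.7]
finger_gap: 0.0388
```

```bash
python3 st.py
```

```text
12.12 F [-0.42 -0.44  1.67] M [-0.125  0.038  0.089] gap 0.0388 rot [1.7990e+02 1.1000e-01 1.3746e+02] pos [ 0.537  -0.0568  0.0891] tau6 0.054 q6 0.637
```

Request:
carry_out([
  {"wx":0,"wy":0,"wz":0.3,"dx":0,"dy":0,"dz":0,"hand":38},
  {"wx":0,"wy":0,"wz":0.5,"dx":0,"dy":0,"dz":0,"hand":38},
])

```text
t: 12.38
ee_pos: [0.537, -0.0567, 0.089]
eef_rot: [3.14, 0.002, 2.39]
force: [-0.1, -0.8, 0.7]
finger_gap: 0.0388
```

```bash
python3 st.py
```

```text
12.38 F [-0.12 -0.82  0.66] M [-0.102  0.084  0.16 ] gap 0.0388 rot [1.7990e+02 1.0000e-01 1.3695e+02] pos [ 0.537  -0.0567  0.089 ] tau6 0.092 q6 0.646
```

Request:
carry_out([
  {"wx":0,"wy":0,"wz":0.3,"dx":0,"dy":0,"dz":0,"hand":38},
  {"wx":0,"wy":0,"wz":0.5,"dx":0,"dy":0,"dz":0,"hand":38},
])

```text
t: 12.62
ee_pos: [0.5371, -0.0567, 0.089]
eef_rot: [3.14, 0.002, 2.381]
force: [0.5, -1.3, 0.6]
finger_gap: 0.0389
```

```bash
python3 st.py
```

```text
12.62 F [ 0.48 -1.28  0.64] M [-0.108  0.133  0.073] gap 0.0389 rot [1.7990e+02 1.1000e-01 1.3643e+02] pos [ 0.5371 -0.0567  0.089 ] tau6 0.09 q6 0.655
```

Request:
carry_out([
  {"wx":0,"wy":0,"wz":0.3,"dx":0,"dy":0,"dz":0,"hand":38},
  {"wx":0,"wy":0,"wz":0.5,"dx":0,"dy":0,"dz":0,"hand":38},
])

```text
t: 12.88
ee_pos: [0.537, -0.0567, 0.0891]
eef_rot: [3.14, 0.002, 2.372]
force: [-1.6, -0.1, 1.5]
finger_gap: 0.0386
```

```bash
python3 st.py
```

```text
12.88 F [-1.61 -0.08  1.47] M [-0.113  0.016  0.076] gap 0.0386 rot [1.7990e+02 1.0000e-01 1.3592e+02] pos [ 0.537  -0.0567  0.0891] tau6 0.09 q6 0.664
```

Request:
carry_out([
  {"wx":0,"wy":0,"wz":0.2,"dx":0,"dy":0,"dz":0,"hand":38},
  {"wx":0,"wy":0,"wz":0.4,"dx":0,"dy":0,"dz":0,"hand":38},
])

```text
t: 13.12
ee_pos: [0.537, -0.0568, 0.0891]
eef_rot: [3.14, 0.002, 2.365]
force: [-0.7, 0.5, 0.7]
finger_gap: 0.0388
```

```bash
python3 st.py
```

```text
13.12 F [-0.7   0.49  0.73] M [-0.141  0.083  0.099] gap 0.0388 rot [1.799e+02 1.000e-01 1.355e+02] pos [ 0.537  -0.0568  0.0891] tau6 0.076 q6 0.6712
```

```bash
python3 - <<'E'
from h import *
im,d,ci,s=grab('wrist')
E
python3 meas.py w7z 175 140 345 345; python3 -c "
import cv2;a=cv2.imread('pics/w7z.png');cv2.imwrite('pics/w7s.png',cv2.resize(a,None,fx=.58,fy=.58,interpolation=cv2.INTER_AREA))"
```

```text
(no output)
```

View pics/w7s.png

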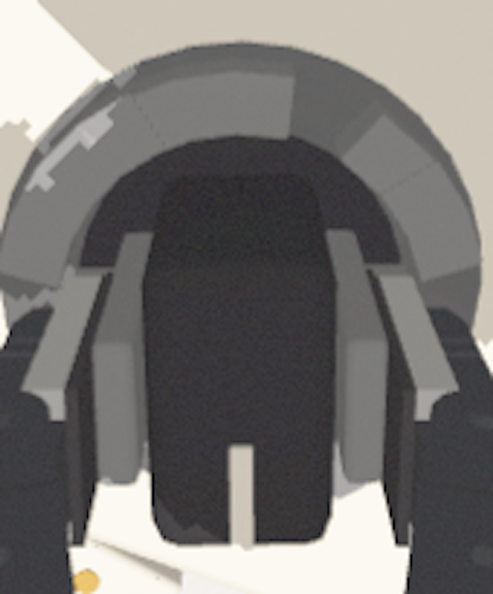

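The dial sits square between the fingers. The start notch is at the top right, and the upper edges of the far notches are beside the fingers, left at (0–70, 268–290) and right at (425–480, 260–275). I'll compute the remaining angle from these.

```bash
python3 - <<'E'
from h import *
z=np.load('wrist.npz'); s={'ee_pos':z['pos'],'eef_rot':z['rot']}
ci=robot.camera_info('wrist'); T=T_of(ci,s)
im=z['im']
th=np.arange(-100,281,.5); c=s['ee_pos'][:2]+0*np.array([0,0])
Rt=R.from_euler('xyz',s['eef_rot']).as_matrix()
# angle: 0 = tool +y?  clockwise-from-above positive
ty=Rt[:2,1]; a0=np.arctan2(ty[1],ty[0]); print(np.degrees(a0), s['ee_pos'])
out=[]
rr=np.linspace(.022,.042,100)
A,Rr=np.meshgrid(a0-np.radians(th),rr)
P=np.stack([.5367+Rr*np.cos(A),-.0568+Rr*np.sin(A),np.full_like(A,.082)],-1)
uv=proj(P,ci,T).reshape(100,-1,2).astype(np.float32)
o=cv2.remap(im,uv[...,0],uv[...,1],cv2.INTER_CUBIC)
o=(255*(o/255.)**.5).astype(np.uint8)
o=cv2.resize(o,(762,300))
for k in range(-100,280,10): cv2.putText(o,str(k),((k+100)*2,12),0,.3,(255,0,0)); cv2.line(o,((k+100)*2,14),((k+100)*2,20),(255,0,0))
save('polar2',o)
E
```

```text
45.5017226678004 [ 0.53703842 -0.05675297  0.08906131]
```

View pics/polar2.png

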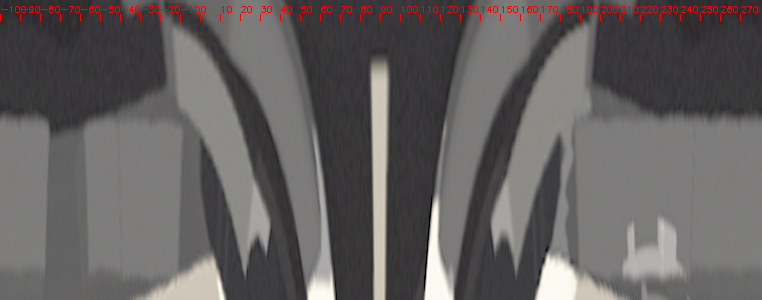

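Request:
carry_out([
  {"wx":0,"wy":0,"wz":0.2,"dx":0,"dy":0,"dz":0,"hand":38},
  {"wx":0,"wy":0,"wz":0.4,"dx":0,"dy":0,"dz":0,"hand":38},
])

```text
t: 13.42
ee_pos: [0.5371, -0.0567, 0.0891]
eef_rot: [3.14, 0.002, 2.358]
force: [-0.1, -0.2, 1.7]
finger_gap: 0.0387
```

```bash
python3 st.py
```

```text
13.43 F [-0.1  -0.24  1.69] M [-0.163  0.12   0.064] gap 0.0387 rot [1.7989e+02 1.0000e-01 1.3508e+02] pos [ 0.5371 -0.0567  0.0891] tau6 0.075 q6 0.6786
```

Request:
carry_out([
  {"wx":0,"wy":0,"wz":0.2,"dx":0,"dy":0,"dz":0,"hand":38},
  {"wx":0,"wy":0,"wz":0.4,"dx":0,"dy":0,"dz":0,"hand":38},
])

```text
t: 13.68
ee_pos: [0.5371, -0.0567, 0.0891]
eef_rot: [3.14, 0.002, 2.35]
force: [-0.7, -0.4, 2.2]
finger_gap: 0.0382
```

```bash
python3 st.py
```

```text
13.68 F [-0.74 -0.39  2.17] M [-0.123  0.052  0.135] gap 0.0382 rot [1.7989e+02 1.0000e-01 1.3467e+02] pos [ 0.5371 -0.0567  0.0891] tau6 0.101 q6 0.6858
```

Request:
carry_out([
  {"wx":0,"wy":0,"wz":0.2,"dx":0,"dy":0,"dz":0,"hand":38},
  {"wx":0,"wy":0,"wz":0.4,"dx":0,"dy":0,"dz":0,"hand":38},
])

```text
t: 13.92
ee_pos: [0.5371, -0.0567, 0.0891]
eef_rot: [3.14, 0.002, 2.343]
force: [-0.3, -0.5, 1.0]
finger_gap: 0.0387
```

```bash
python3 st.py
```

```text
13.93 F [-0.3  -0.49  1.  ] M [-0.108  0.101  0.219] gap 0.0387 rot [1.7989e+02 1.0000e-01 1.3426e+02] pos [ 0.5371 -0.0567  0.0891] tau6 0.146 q6 0.693
```

Request:
carry_out([
  {"wx":0,"wy":0,"wz":0.2,"dx":0,"dy":0,"dz":0,"hand":38},
  {"wx":0,"wy":0,"wz":0.4,"dx":0,"dy":0,"dz":0,"hand":38},
])

```text
t: 14.18
ee_pos: [0.5371, -0.0567, 0.0891]
eef_rot: [3.14, 0.002, 2.336]
force: [-0.6, 0.1, 0.1]
finger_gap: 0.0388
```

```bash
python3 st.py
```

```text
14.18 F [-0.63  0.11  0.05] M [-0.111  0.093  0.253] gap 0.0388 rot [1.7989e+02 1.0000e-01 1.3385e+02] pos [ 0.5371 -0.0567  0.0891] tau6 0.197 q6 0.7001
```

The moment climbed to 0.22 and then 0.25 N m (joint 6 torque 0.15, then 0.20), against about 0.11 while sliding. That is the end stop, well under 0.42, so I stop turning and let go.

Request:
carry_out([
  {"wx":0,"wy":0,"wz":0,"dx":0,"dy":0,"dz":0,"hand":42},
  {"wx":0,"wy":0,"wz":0,"dx":0,"dy":0,"dz":0,"hand":46},
  {"wx":0,"wy":0,"wz":0,"dx":0,"dy":0,"dz":0,"hand":50},
  {"wx":0,"wy":0,"wz":0,"dx":0,"dy":0,"dz":0,"hand":54},
  {"wx":0,"wy":0,"wz":0,"dx":0,"dy":0,"dz":0,"hand":60},
  {"wx":0,"wy":0,"wz":0,"dx":0,"dy":0,"dz":0,"hand":68},
  {"wx":0,"wy":0,"wz":0,"dx":0,"dy":0,"dz":0,"hand":70},
])

```text
t: 15.05
ee_pos: [0.5373, -0.0567, 0.0895]
eef_rot: [3.139, 0.002, 2.336]
force: [1.0, -0.1, -0.2]
finger_gap: 0.0703
```

```bash
python3 st.py; python3 - <<'E'
from h import *
im,d,ci,s=grab('wrist'); save('w8',im)
E
```

```text
15.05 F [ 1.04 -0.07 -0.22] M [ 0.025  0.01  -0.   ] gap 0.0703 rot [1.7986e+02 1.3000e-01 1.3384e+02] pos [ 0.5373 -0.0567  0.0895] tau6 0.001 q6 0.7002
```

View pics/w8.png

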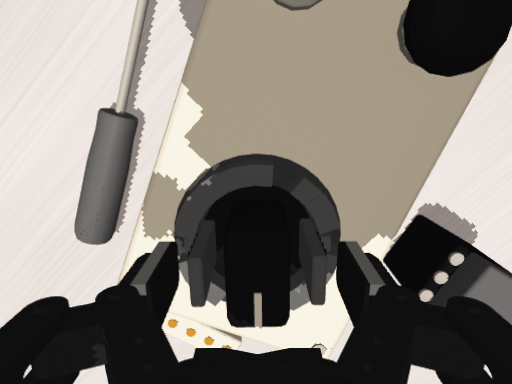

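The tabs (left x 190–215, right 300–327) sit as far from the block as they did before the squeeze, so they have sprung out. I'll rise straight up and verify by measuring.

Request:
carry_out([
  {"wx":0,"wy":0,"wz":0,"dx":0,"dy":0,"dz":-15,"hand":70},
  {"wx":0,"wy":0,"wz":0,"dx":0,"dy":0,"dz":-40,"hand":70},
  {"wx":0,"wy":0,"wz":0,"dx":0,"dy":0,"dz":-75,"hand":70},
  {"wx":0,"wy":0,"wz":0,"dx":0,"dy":0,"dz":-110,"hand":70},
  {"wx":0,"wy":0,"wz":0,"dx":0,"dy":0,"dz":-130,"hand":70},
  {"wx":0,"wy":0,"wz":0,"dx":0,"dy":0,"dz":-140,"hand":70},
  {"wx":0,"wy":0,"wz":0,"dx":0,"dy":0,"dz":-140,"hand":70},
])

```text
t: 15.98
ee_pos: [0.537, -0.0568, 0.23]
eef_rot: [3.139, 0.003, 2.336]
force: [0.2, -0.1, -0.5]
finger_gap: 0.0699
```

```bash
python3 st.py; python3 - <<'E'
from h import *
im,d,ci,s=grab('wrist'); save('w9',im)
E
python3 meas.py w9z 200 115 325 235
```

```text
15.97 F [ 0.18 -0.07 -0.47] M [ 0.033 -0.024 -0.018] gap 0.0699 rot [1.7983e+02 1.7000e-01 1.3384e+02] pos [ 0.537  -0.0568  0.23  ] tau6 0.0 q6 0.7001
```

View pics/w9z.png

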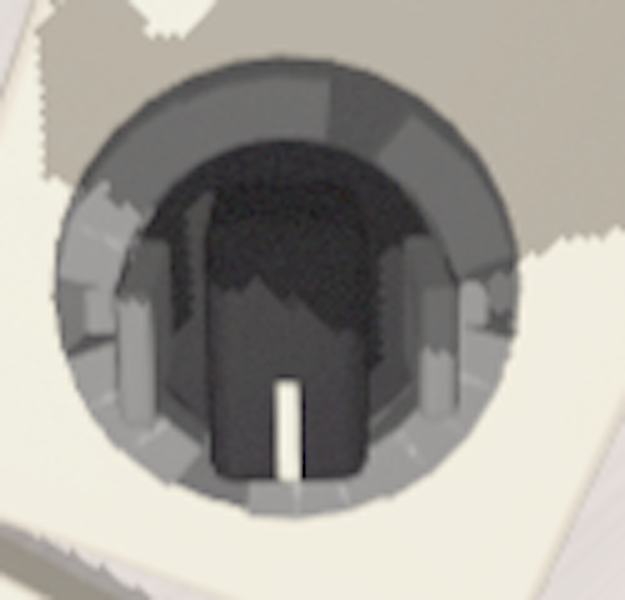

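View pics/w9.png

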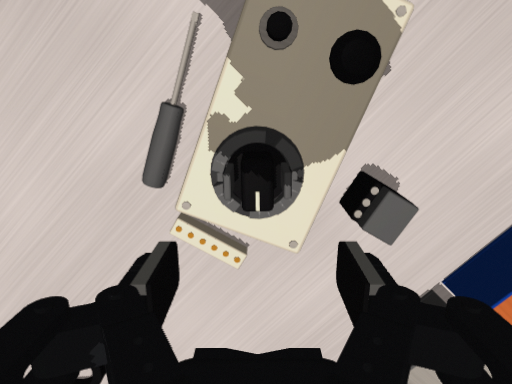

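The tab outer faces are at x≈117 and 460, the same 54 mm spacing as before, and their tongues sit in the collar notches. The dial is locked at its far end. Next is the start button, which shows at (279,27).

```bash
python3 - <<'E'
from h import *
z=np.load('wrist.npz'); s={'ee_pos':z['pos'],'eef_rot':z['rot']}
ci=robot.camera_info('wrist'); T=T_of(ci,s)
A=onplane([[200+x/5-.4,115+y/5-.4] for x,y in [(117,298),(119,425),(460,290),(460,418)]],.115,ci,T); print(np.linalg.norm(A[0]-A[2]),np.linalg.norm(A[1]-A[3]),'mean',A.mean(0),np.degrees(np.arctan2(*(A[2]+A[3]-A[0]-A[1])[[1,0]])))
print(onplane([(279,27)],.088,ci,T))
to([.467,.041,.2],-157.2)
E
```

```text
0.053689746220596864 0.05456611601857087 mean [ 0.53714032 -0.05662664  0.115     ] 45.07399931272007
[[0.46662513 0.04088506 0.088     ]]
d [118.9  17.3  29. ] w [ 4.000e-02  1.800e-01 -6.895e+01]
```

Request:
carry_out([
  {"wx":0,"wy":0,"wz":-9,"dx":15,"dy":2,"dz":0,"hand":55},
  {"wx":0,"wy":0,"wz":-18,"dx":30,"dy":4,"dz":0,"hand":40},
  {"wx":0,"wy":0,"wz":-27,"dx":50,"dy":7,"dz":0,"hand":25},
  {"wx":0,"wy":0,"wz":-36,"dx":70,"dy":10,"dz":10,"hand":10},
  {"wx":0,"wy":0,"wz":-45,"dx":85,"dy":12,"dz":20,"hand":0},
  {"wx":0,"wy":0,"wz":-54,"dx":100,"dy":14,"dz":25,"hand":0},
  {"wx":0,"wy":0,"wz":-62,"dx":112,"dy":16,"dz":29,"hand":0},
  {"wx":0,"wy":0,"wz":-69,"dx":119,"dy":17.3,"dz":29,"hand":0},
  {"wx":0,"wy":0.2,"wz":-69,"dx":119,"dy":17.3,"dz":29,"hand":0},
  {"wx":0,"wy":0.2,"wz":-69,"dx":119,"dy":17.3,"dz":29,"hand":0},
])

```text
t: 17.27
ee_pos: [0.4669, 0.0409, 0.1995]
eef_rot: [3.141, -0.001, -2.746]
force: [0.4, 0.1, -0.7]
finger_gap: -0.0003
```

```bash
python3 st.py; python3 - <<'E'
from h import *
im,d,ci,s=grab('wrist'); save('w10',im)
g=im.max(2)
E
```

```text
17.27 F [ 0.41  0.05 -0.69] M [-0.033 -0.048  0.055] gap -0.0003 rot [ 1.7995e+02 -4.0000e-02 -1.5731e+02] pos [0.4669 0.0409 0.1995] tau6 -0.044 q6 -0.3091
```

View pics/w10.png

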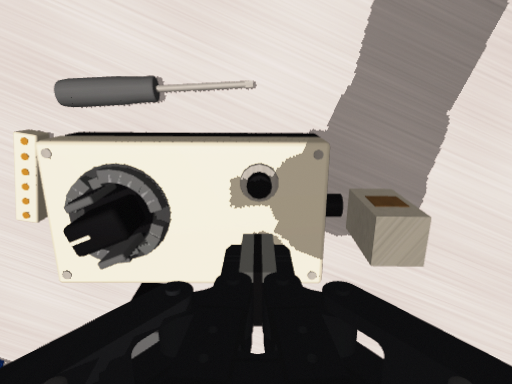

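The fingers are shut. The start cap is at about (259,185) in its steel collar, with the mushroom hidden under the gripper. Refining the cap centre now.

```bash
python3 - <<'E'
from h import *
z=np.load('wrist.npz'); im=z['im']; s={'ee_pos':z['pos'],'eef_rot':z['rot']}
ci=robot.camera_info('wrist'); T=T_of(ci,s)
x0,y0=225,150
m=(im.max(2)[y0:220,x0:295]<45).astype(np.uint8)
n,l,st,c=cv2.connectedComponentsWithStats(m)
for i in range(1,n):
    if st[i,4]>60: print(st[i],c[i]+[x0,y0],onplane([c[i]+[x0,y0]],.087,ci,T))
hi=cv2.resize(im[y0:220,x0:295],None,fx=8,fy=8,interpolation=cv2.INTER_CUBIC);save('w10z',(255*(hi/255.)**.5).astype(np.uint8))
E
```

```text
[ 22  22  25  27 505] [258.7960396  185.22178218] [[0.46450871 0.04161056 0.087     ]]
```

View pics/w10z.png

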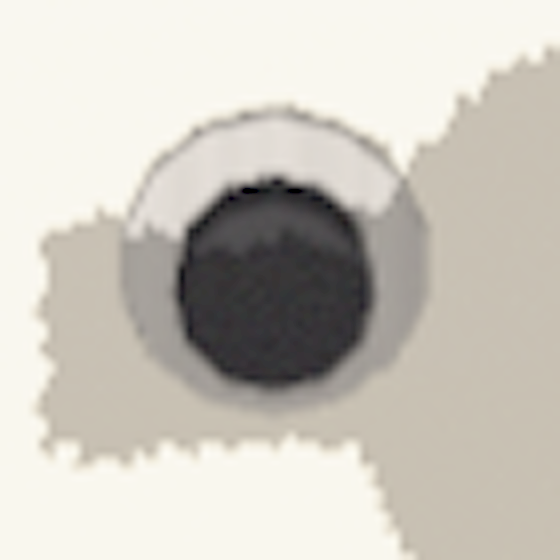

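```bash
python3 - <<'E'
from h import *
to([.466,.0414,.095],-157.2)
E
```

```text
d [  0.6   0.8 104.6] w [ 0.05 -0.03 -0.09]
```

Request:
carry_out([
  {"wx":0,"wy":0,"wz":0,"dx":0.6,"dy":0.8,"dz":20,"hand":0},
  {"wx":0,"wy":0,"wz":0,"dx":0.6,"dy":0.8,"dz":45,"hand":0},
  {"wx":0,"wy":0,"wz":0,"dx":0.6,"dy":0.8,"dz":70,"hand":0},
  {"wx":0,"wy":0,"wz":0,"dx":0.6,"dy":0.8,"dz":88,"hand":0},
  {"wx":0,"wy":0,"wz":0,"dx":0.6,"dy":0.8,"dz":99,"hand":0},
  {"wx":0,"wy":0,"wz":0,"dx":0.6,"dy":0.8,"dz":104,"hand":0},
  {"wx":0,"wy":0,"wz":0,"dx":0.6,"dy":0.8,"dz":104,"hand":0},
])

```text
t: 18.2
ee_pos: [0.4661, 0.0414, 0.0958]
eef_rot: [3.141, -0.0, -2.745]
force: [-0.1, -0.8, 1.0]
finger_gap: 0.0002
```

```bash
python3 st.py; python3 - <<'E'
from h import *
im,d,ci,s=grab('wrist'); save('w11',im)
im,d,ci,s=grab('side'); save('s11',cv2.resize(im[140:280,170:340],None,fx=4,fy=4,interpolation=cv2.INTER_CUBIC))
E
```

```text
18.2 F [-0.13 -0.82  1.  ] M [-0.046  0.007  0.018] gap 0.0002 rot [ 1.7996e+02 -2.0000e-02 -1.5730e+02] pos [0.4661 0.0414 0.0958] tau6 0.004 q6 -0.308
```

View pics/w11.png

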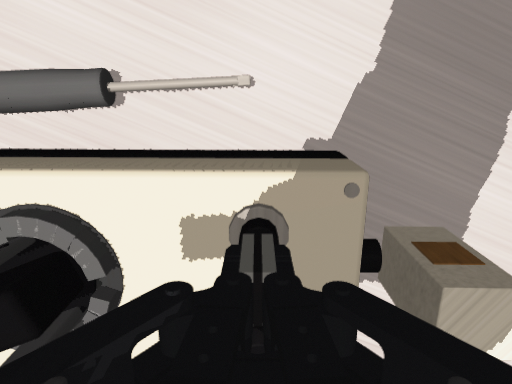

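View pics/s11.png

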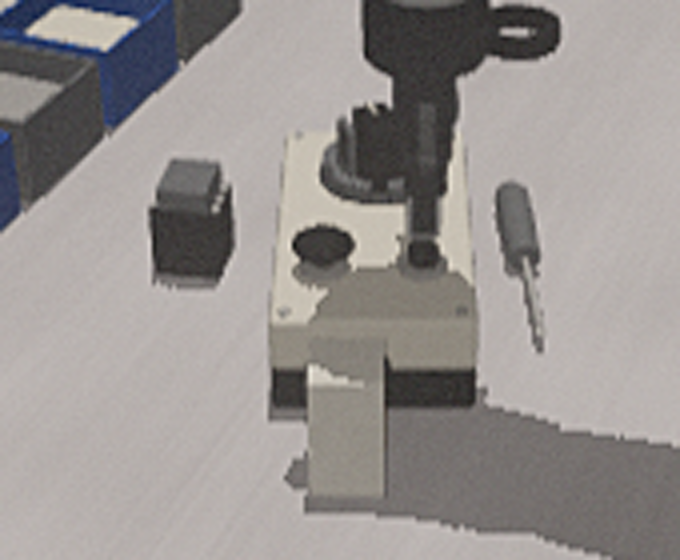

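Both views show the shut fingers right over the start cap (wrist (259,230)) with the mushroom well clear. Pressing.

Request:
carry_out([
  {"wx":0,"wy":0,"wz":0,"dx":0,"dy":0,"dz":4,"hand":0},
  {"wx":0,"wy":0,"wz":0,"dx":0,"dy":0,"dz":7,"hand":0},
  {"wx":0,"wy":0,"wz":0,"dx":0,"dy":0,"dz":9,"hand":0},
  {"wx":0,"wy":0,"wz":0,"dx":0,"dy":0,"dz":11,"hand":0},
])

```text
t: 18.8
ee_pos: [0.4664, 0.0415, 0.0853]
eef_rot: [3.141, 0.001, -2.745]
force: [-2.5, 0.0, 3.9]
finger_gap: -0.0002
```

```bash
python3 st.py
```

```text
18.8 F [-2.49  0.02  3.85] M [0.044 0.241 0.02 ] gap -0.0002 rot [ 1.7997e+02  3.0000e-02 -1.5730e+02] pos [0.4664 0.0415 0.0853] tau6 0.0 q6 -0.308
```

Contact: 3.9 N at z 0.0853. Continuing to the bottom.

Request:
carry_out([
  {"wx":0,"wy":0,"wz":0,"dx":0,"dy":0,"dz":1.5,"hand":0},
  {"wx":0,"wy":0,"wz":0,"dx":0,"dy":0,"dz":3,"hand":0},
  {"wx":0,"wy":0,"wz":0,"dx":0,"dy":0,"dz":3.8,"hand":0},
  {"wx":0,"wy":0,"wz":0,"dx":0,"dy":0,"dz":3.8,"hand":0},
])

```text
t: 19.3
ee_pos: [0.4664, 0.0415, 0.082]
eef_rot: [3.141, 0.001, -2.745]
force: [-2.3, -0.4, 7.5]
finger_gap: -0.0002
```

```bash
python3 st.py
```

```text
19.3 F [-2.25 -0.36  7.48] M [-0.075  0.609 -0.001] gap -0.0002 rot [ 1.7998e+02  5.0000e-02 -1.5730e+02] pos [0.4664 0.0415 0.082 ] tau6 0.0 q6 -0.308
```

Request:
carry_out([
  {"wx":0,"wy":0,"wz":0,"dx":0,"dy":0,"dz":1,"hand":0},
  {"wx":0,"wy":0,"wz":0,"dx":0,"dy":0,"dz":1,"hand":0},
])

```text
t: 19.55
ee_pos: [0.4664, 0.0415, 0.0819]
eef_rot: [3.141, 0.001, -2.745]
force: [-4.6, -0.5, 11.1]
finger_gap: -0.0002
```

```bash
python3 st.py
```

```text
19.55 F [-4.58 -0.45 11.08] M [-0.068  1.039 -0.033] gap -0.0002 rot [ 1.7999e+02  9.0000e-02 -1.5730e+02] pos [0.4664 0.0415 0.0819] tau6 0.001 q6 -0.308
```

The button is bottomed: z stays at 0.082 while the force rises to 11 N. I'll lift off, then check everything.

Request:
carry_out([
  {"wx":0,"wy":0,"wz":0,"dx":0,"dy":0,"dz":-4,"hand":0},
  {"wx":0,"wy":0,"wz":0,"dx":0,"dy":0,"dz":-10,"hand":0},
  {"wx":0,"wy":0,"wz":0,"dx":0,"dy":0,"dz":-30,"hand":0},
  {"wx":0,"wy":0,"wz":0,"dx":0,"dy":0,"dz":-65,"hand":0},
  {"wx":0,"wy":0,"wz":0,"dx":-20,"dy":0,"dz":-100,"hand":0},
  {"wx":0,"wy":0,"wz":0,"dx":-40,"dy":30,"dz":-135,"hand":0},
  {"wx":0,"wy":0,"wz":0,"dx":-50,"dy":45,"dz":-150,"hand":0},
  {"wx":0,"wy":0,"wz":0,"dx":-50,"dy":45,"dz":-150,"hand":0},
])

```text
t: 20.55
ee_pos: [0.4956, 0.1031, 0.2327]
eef_rot: [-3.142, 0.003, -2.744]
force: [-0.1, -0.5, -0.3]
finger_gap: 0.0003
```

```bash
python3 st.py; python3 - <<'E'
from h import *
im,d,ci,s=grab('wrist'); save('w12',im); T=T_of(ci,s)
vv,uu=np.mgrid[0:384,0:512]
n=cv2.undistortPoints(np.stack([uu,vv],-1).reshape(-1,1,2).astype(float),K(ci),np.array(ci['dist_coeffs'])).reshape(-1,2)
P=np.c_[n,np.ones(len(n))]*d.reshape(-1,1)@T[:3,:3].T+T[:3,3]
for nm,c in [('start',(.466,.0414)),('stop',(.526,.066)),('dial',(.537,-.0567))]:
    m=(np.hypot(P[:,0]-c[0],P[:,1]-c[1])<.006)&(P[:,2]>.05)&(P[:,2]<.14); print(nm,m.sum(),np.median(P[m,2]) if m.any() else None)
im2,d,ci,s=grab('top'); save('t12',cv2.resize(im2[130:275,165:350],None,fx=4,fy=4,interpolation=cv2.INTER_CUBIC))
E
```

```text
20.55 F [-0.11 -0.5  -0.32] M [0.043 0.045 0.015] gap 0.0003 rot [-1.800e+02  1.600e-01 -1.572e+02] pos [0.4956 0.1031 0.2327] tau6 0.288 q6 -0.1931
start 163 0.08796647418486714
stop 146 0.0968040799577661
dial 192 0.11592120145986867
```

View pics/w12.png

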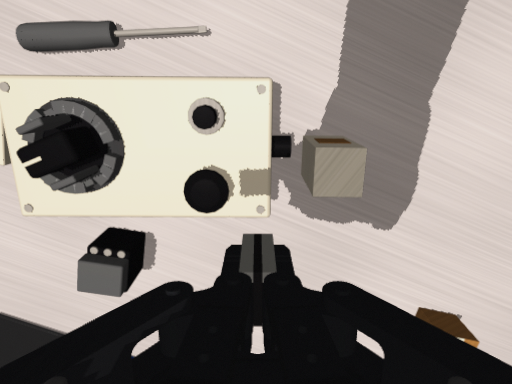

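View pics/t12.png

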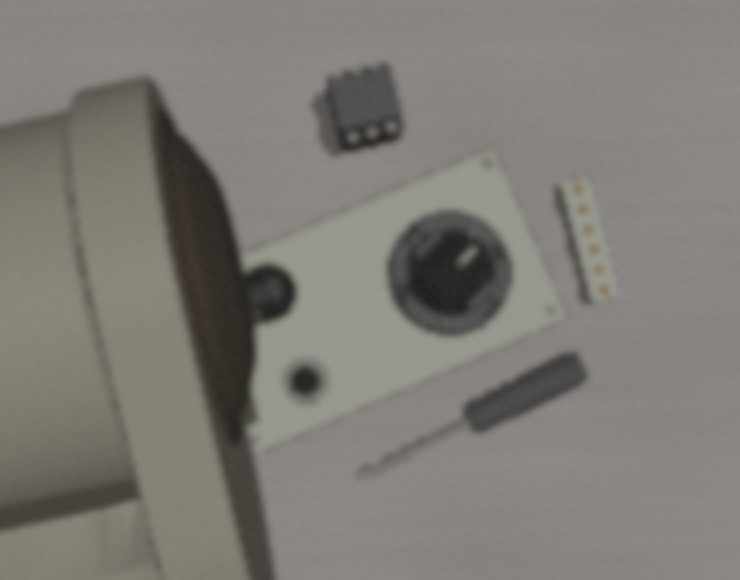

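The wrist view shows the start cap at (205,116), the mushroom at (206,190) and the dial line pointing to its far end at (30,160). The loose parts in view have not moved. Heights match "out": start 88.0 mm, stop 96.8 mm, dial 115.9 mm. The arm is clear, so I'm handing in.

```bash
python3 -c "
from workcell import robot
print(robot.finish_job(), robot.sense()['t'])"
```

```text
the job is handed in; nothing more can be done
the job is handed in; nothing more can be done
```

The job is done and handed in at about 21 s of the 67 s allowed; it reported no verdict.

**Dial:** I squeezed both tabs in with 20 N grip and turned the dial about 68° (1.18 rad) clockwise. The end stop showed as a rise from about 0.11 to 0.25 N m, well under the 0.42 limit. After letting go, the wrist picture showed the tab faces 54 mm apart again, with their tongues in the far notches.

**Start button:** I pressed it until it stopped at 82 mm height, with 11 N on it. After release its cap measured 88.0 mm, which is fully out.

**Left alone:** The stop button measured 96.8 mm, so it was not pressed. The loose parts in the last pictures looked unmoved and the arm was clear of everything. The tape and pliers were not in those pictures, but the arm never went near them.

**Disagreement:** From the notches in the first pictures I expected the far lock near 65°, but feeling for the stop put it at about 67.5°. I went by feel, and the last picture measured about 67.7°.

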